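# Put inspected glass discs away between separators

## Robot

A 6-joint arm with a two-finger parallel gripper is mounted at the origin on the work surface. World frame = base frame: x ahead of the robot, y to its left, z up, the work surface at z = 0. Lengths are in m, angles in rad, forces in N, time in s.
With the tool pointing down it reaches from about 0.325 to 0.75 m from the base axis. Payload 7.6 kg.
Tool frame: the origin (TCP) lies at the very end of the fingers, on their centre line; the grasp point (between the pads) lies 19 mm behind it; z points along the fingers, y is the line along which they close (so a half turn about z gives the same grasp; the last joint's range is limited). The gripper opens to 85 mm and grips with 20 to 120 N. Pads are 22 mm wide; open, the fingers measure 114 mm over their backs; the gripper's body (76 mm by 85 mm) begins 54 mm behind the grasp point. The pads swing forward as they close: fully open they stand 13 mm farther back than shut.
Start: joints at [1.25, 0.052, 1.401, -0, 1.689, -0.07], TCP at [0.13, 0.509, 0.231] pointing down, gripper open.
Joint ranges: [-2.9, 2.9], [-0.91, 2.17], [0.12, 2.37], [-1.06, 4.2], [0.26, 2.73], [-2.93, 2.93]. Speed limits (rad/s): [2.57, 2.57, 3.01, 3.14, 3.14, 3.14].

## Interface

Orientations are given as a unit quaternion [x, y, z, w].
In Python, from workcell import env, fingers, viewer, telemetry gives the robot as it stands. Calls block until the motion is done:
- env.movep(position, orientation): joint-space move of the TCP to a pose.
- env.movel(position, ori=None, vel=0.15, force_limit=None): straight line of the TCP; ori=None keeps the orientation; vel is the mean speed in m/s. With force_limit (N) it stops when the force on the tool has changed by that much, and returns True; else False.
- env.move_j(angles): joint-space move.
- fingers.set_gripper(opening, strength=None): finger opening in m; strength is the grip in N (None keeps the last); returns when the fingers have stopped.
- env.pause(seconds).
- env.inverse_kinematics(position, orientation): joint angles nearest the present ones, or None.
- viewer.read_camera(name): name is "side" or "top" or "wrist"; returns a dict with "image" (480x640x3 uint8, red, green, blue), "fx", "fy", "cx", "cy" (pixels), "R" (3x3) and "t" (3): a world point X has camera coordinates R X + t; the wrist camera has in their place "tool_from_camera" (4x4, takes a point from camera to tool coordinates, whose origin is the TCP and whose axes are the flange's). Camera axes: x right, y down, z forward; pixel columns grow to the right and rows downward; lengths in m; the calibration is good to about 2 mm. A picture is of the moment at which its call begins: read the wrist's pose just before it. There is no depth.
A pose or a line that the arm cannot do raises env.IKError and nothing moves.
- env.finish_job(): hands the job in; it is judged then, once.
Readings, each from a call of its own:
- telemetry.read_clock(): time.
- telemetry.read_qpos(): joint angles.
- telemetry.read_joint_vel(): joint speeds.
- telemetry.read_tau(): joint torques, N m.
- telemetry.read_tool_pos(): TCP position.
- telemetry.read_tcp_rot(): TCP orientation.
- telemetry.read_ft_force(): force on the tool from outside, world axes, zero at the start.
- telemetry.read_moment(): the same for the moment, N m.
- telemetry.read_width(): finger opening in m.
- telemetry.read_grasp_force(): force on a finger pad.
Only numpy, scipy, OpenCV 4.12 (cv2) and the standard library are available. Lean on these libraries where they do the work, as an engineer would, in place of code of your own. Each camera call takes 0.05 s, during which the arm holds its last target. There are 200 camera calls.

## Task

The glass discs on the inspection panel have been inspected: put all of them away on the round carrier plate as one flat stack, centred on the engraved circle, with a single white separator from the lidded box under the lowest glass, between each glass and the next, and on top. The lid of the box drops shut unless it is swung right back; leave the spare separators in the box and shut the lid when you are done. Grip the delicate glass only lightly and leave the other things on the bench where they are.

Things in the scene. Friction and masses are not known exactly. Their poses are not given: they have to be found in the camera images.
- plate: carrier plate: round dark steel plate, fixed, 116 mm diameter, 12 mm thick, with an engraved circle of 68 mm diameter about its centre; origin at the centre of its underside, so its top is at z = +12 mm
- panel: inspection panel: flat dark glass plate in an aluminium frame, fixed, 260 mm (its x) by 340 mm (its y), top 22 mm above the table and flush all over; origin at the centre of its underside. The glass discs lie on it. Panel and separator box may be on either side of the plate
- box: separator box: open-topped grey plastic case, fixed, outside 140 mm (its x) by 190 mm (its y) by 66 mm high, walls and floor 5 mm; origin at the centre of its underside. Its clear lid lies on the rim and is hinged along the far (+x) rim. All five separators lie in it as one flat pile near its middle
- lid (a joint): angle of the box's lid: 0 shut, grows as the front edge swings up and over towards the box's +x, stop at 1.75 rad. Lid 0.22 kg, 140 x 190 x 6 mm. It falls shut by its weight when let go below about 1.5 rad and rests open at the stop when let go beyond about 1.55; its hinge is lightly damped. Open, it stands up to about 210 mm above the table: carry things over or around it
- lid_hinge (a point): middle of the lid's hinge line, which runs along the box's y at rim height (+70 mm along the box's x); it turns with the lid and its x, y, z axes are those of the box when the lid is shut
- lid_handle (a point): middle of the lid's bow handle: round steel bar, 11 mm diameter, 90 mm long along the box's y, its axis 42 mm above the lid and 15 mm from its front edge; from the hinge, with the lid shut, it is 125 mm towards the box's -x and 48 mm up. Pinch it from above across the bar; it can turn in the pinch while the lid swings
- glass1: polished glass disc with a fine cross-hair, the same either way up, 60 mm diameter, 14 mm thick, about 90 g, origin at the middle of the disc (7 mm above its underside), z along its axis. Delicate: the fingers may grip it with at most 15 N (30 N counted over both fingers); 6 to 10 N holds it. Absent in some runs
- glass2: polished glass disc with a fine cross-hair, the same either way up, 60 mm diameter, 14 mm thick, about 90 g, origin at the middle of the disc (7 mm above its underside), z along its axis. Delicate: the fingers may grip it with at most 15 N (30 N counted over both fingers); 6 to 10 N holds it. Absent in some runs
- glass3: polished glass disc with a fine cross-hair, the same either way up, 60 mm diameter, 14 mm thick, about 90 g, origin at the middle of the disc (7 mm above its underside), z along its axis. Delicate: the fingers may grip it with at most 15 N (30 N counted over both fingers); 6 to 10 N holds it. Absent in some runs
- sep1: separator: plain white plastic disc with a flush grey centre, the same either way up, 64 mm diameter, 10 mm thick, about 36 g, origin at the middle of the disc (5 mm above its underside), z along its axis. Starts in the pile in the box
- sep2: separator: plain white plastic disc with a flush grey centre, the same either way up, 64 mm diameter, 10 mm thick, about 36 g, origin at the middle of the disc (5 mm above its underside), z along its axis. Starts in the pile in the box
- sep3: separator: plain white plastic disc with a flush grey centre, the same either way up, 64 mm diameter, 10 mm thick, about 36 g, origin at the middle of the disc (5 mm above its underside), z along its axis. Starts in the pile in the box
- sep4: separator: plain white plastic disc with a flush grey centre, the same either way up, 64 mm diameter, 10 mm thick, about 36 g, origin at the middle of the disc (5 mm above its underside), z along its axis. Starts in the pile in the box
- sep5: separator: plain white plastic disc with a flush grey centre, the same either way up, 64 mm diameter, 10 mm thick, about 36 g, origin at the middle of the disc (5 mm above its underside), z along its axis. Starts in the pile in the box
- jar: clear cylindrical jar cover with a black knob on top, 96 mm diameter, 158 mm tall, upright; bystander, loose; origin at the centre of its underside
- bottle: white cleaning-fluid bottle, 62 mm diameter, 165 mm tall, upright; bystander, loose; origin at the centre of its underside
- caliper: steel and black digital caliper lying flat, 230 mm long; bystander, loose; origin at the centre of its underside
- loupe: black magnifier (loupe), 46 mm diameter, 42 mm tall, standing on the inspection panel near its front edge; bystander, loose; origin at the centre of its underside
- blower: black rubber dust blower standing on its base, 60 mm diameter, 105 mm tall; bystander, loose; origin at the centre of its underside
- case: closed dark wooden gauge case, 75 x 130 x 26 mm; bystander, loose; origin at the centre of its underside
Not all that is in view belongs to the job. Of the things that look like the box, the larger one is meant.

How it is judged:
On the way, in this order (a step that is already met when the one before it is completed fails the run):
1. the lid of the separator box is swung open (value of joint lid above 1.4 rad), for 0.2 s.
2. a separator lies flat and centred on the carrier plate (((horizontal distance between sep1 and plate below 0.008 m and angle between the z axis of sep1 and the z axis of plate, either way round below 0.06 rad and z of sep1 in the frame of plate between 0.014 and 0.02 m) or (horizontal distance between sep2 and plate below 0.008 m and angle between the z axis of sep2 and the z axis of plate, either way round below 0.06 rad and z of sep2 in the frame of plate between 0.014 and 0.02 m) or (horizontal distance between sep3 and plate below 0.008 m and angle between the z axis of sep3 and the z axis of plate, either way round below 0.06 rad and z of sep3 in the frame of plate between 0.014 and 0.02 m) or (horizontal distance between sep4 and plate below 0.008 m and angle between the z axis of sep4 and the z axis of plate, either way round below 0.06 rad and z of sep4 in the frame of plate between 0.014 and 0.02 m) or (horizontal distance between sep5 and plate below 0.008 m and angle between the z axis of sep5 and the z axis of plate, either way round below 0.06 rad and z of sep5 in the frame of plate between 0.014 and 0.02 m))), for 0.2 s.
3. a glass disc lies flat and centred on that separator (((horizontal distance between glass1 and plate below 0.008 m and angle between the z axis of glass1 and the z axis of plate, either way round below 0.06 rad and z of glass1 in the frame of plate between 0.026 and 0.032 m) or (horizontal distance between glass2 and plate below 0.008 m and angle between the z axis of glass2 and the z axis of plate, either way round below 0.06 rad and z of glass2 in the frame of plate between 0.026 and 0.032 m) or (horizontal distance between glass3 and plate below 0.008 m and angle between the z axis of glass3 and the z axis of plate, either way round below 0.06 rad and z of glass3 in the frame of plate between 0.026 and 0.032 m))), for 0.2 s.
At the end, for the whole second after the job is handed in: All glass present is in one stack on the plate: separator, glass, separator, ..., separator, with single separators; each disc within 8 mm of the plate's centre, level to 0.06 rad, at rest; unused separators in the box, lid shut (below 0.06 rad) (value of joint lid below 0.06 rad and horizontal distance between each of glass1, glass2, glass3 and plate below 0.008 m and angle between the z axis of each of glass1, glass2, glass3 and the z axis of plate, either way round below 0.06 rad and (z of glass1 in the frame of plate between 0.025 and 0.033 m or z of glass1 in the frame of plate between 0.049 and 0.057 m or z of glass1 in the frame of plate between 0.073 and 0.081 m) and linear speed of each of glass1, glass2, glass3 below 0.03 m/s and (z of glass2 in the frame of plate between 0.025 and 0.033 m or z of glass2 in the frame of plate between 0.049 and 0.057 m or z of glass2 in the frame of plate between 0.073 and 0.081 m) and (z of glass3 in the frame of plate between 0.025 and 0.033 m or z of glass3 in the frame of plate between 0.049 and 0.057 m or z of glass3 in the frame of plate between 0.073 and 0.081 m) and ((horizontal distance between sep1 and box below 0.07 m and height (world z) of sep1 below 0.06 m) or (horizontal distance between sep1 and plate below 0.008 m and angle between the z axis of sep1 and the z axis of plate, either way round below 0.06 rad and (z of sep1 in the frame of plate between 0.013 and 0.021 m or z of sep1 in the frame of plate between 0.037 and 0.045 m or z of sep1 in the frame of plate between 0.061 and 0.069 m or z of sep1 in the frame of plate between 0.085 and 0.093 m))) and ((horizontal distance between sep2 and box below 0.07 m and height (world z) of sep2 below 0.06 m) or (horizontal distance between sep2 and plate below 0.008 m and angle between the z axis of sep2 and the z axis of plate, either way round below 0.06 rad and (z of sep2 in the frame of plate between 0.013 and 0.021 m or z of sep2 in the frame of plate between 0.037 and 0.045 m or z of sep2 in the frame of plate between 0.061 and 0.069 m or z of sep2 in the frame of plate between 0.085 and 0.093 m))) and ((horizontal distance between sep3 and box below 0.07 m and height (world z) of sep3 below 0.06 m) or (horizontal distance between sep3 and plate below 0.008 m and angle between the z axis of sep3 and the z axis of plate, either way round below 0.06 rad and (z of sep3 in the frame of plate between 0.013 and 0.021 m or z of sep3 in the frame of plate between 0.037 and 0.045 m or z of sep3 in the frame of plate between 0.061 and 0.069 m or z of sep3 in the frame of plate between 0.085 and 0.093 m))) and ((horizontal distance between sep4 and box below 0.07 m and height (world z) of sep4 below 0.06 m) or (horizontal distance between sep4 and plate below 0.008 m and angle between the z axis of sep4 and the z axis of plate, either way round below 0.06 rad and (z of sep4 in the frame of plate between 0.013 and 0.021 m or z of sep4 in the frame of plate between 0.037 and 0.045 m or z of sep4 in the frame of plate between 0.061 and 0.069 m or z of sep4 in the frame of plate between 0.085 and 0.093 m))) and ((horizontal distance between sep5 and box below 0.07 m and height (world z) of sep5 below 0.06 m) or (horizontal distance between sep5 and plate below 0.008 m and angle between the z axis of sep5 and the z axis of plate, either way round below 0.06 rad and (z of sep5 in the frame of plate between 0.013 and 0.021 m or z of sep5 in the frame of plate between 0.037 and 0.045 m or z of sep5 in the frame of plate between 0.061 and 0.069 m or z of sep5 in the frame of plate between 0.085 and 0.093 m))) and (z of any of sep1, sep2, sep3, sep4, sep5 in the frame of plate above 0.085 m or (z of any of sep1, sep2, sep3, sep4, sep5 in the frame of plate above 0.061 m and z of each of glass1, glass2, glass3 in the frame of plate below 0.065 m))); the robot touches nothing.
It fails at once if a glass disc is squeezed or pressed by the fingers with more than 15 N a side (30 N in all) (contact force between the fingers and glass1 above 30 N or contact force between the fingers and glass2 above 30 N or contact force between the fingers and glass3 above 30 N).
It fails at once if a bystander is moved by more than 30 mm (distance of any of jar, bottle, caliper, loupe, blower, case from where it was at the start of the episode above 0.03 m).
Of glass1, glass2, glass3 only 2 to 3 are there at a start; the rules pass over those that are not, and their reading is None.
At some moment in a run one of glass1, glass2, glass3 may be knocked a few centimetres aside while the robot is not near it.
It also fails if it takes over 210 s, if anything falls off the work surface, if the arm or the gripper's body presses on something with over 40 N, if the wrist force passes 120 N, or if a joint passes its speed limit or range.

## Working session

There is one attempt and no reset: what is moved stays moved. The work goes in short steps, each a Python script; the robot and the scene stay as the last script left them, time stands still between calls to the robot, and variables do not carry over. Pictures are saved under pics/ and viewed, at most 14 in all, crops included, and the job is handed in when it is done.

```bash
ls; mkdir -p pics; python3 - <<'E'
from workcell import env,fingers,viewer,telemetry
import cv2,pickle,numpy as np
for n in ("top","side"):
    c=viewer.read_camera(n); cv2.imwrite(f"pics/{n}0.png",c["image"][:,:,::-1]); pickle.dump(c,open(f"{n}0.pkl","wb"))
    print(n,c["fx"],c["cx"],c["cy"],(-c["R"].T@c["t"]).round(3),c["R"].round(3).tolist())
w=viewer.read_camera("wrist");print(w["tool_from_camera"].round(3).tolist(),w["fx"])
print(telemetry.read_clock(),telemetry.read_tcp_rot(),telemetry.read_tool_pos(),telemetry.read_width())
E
```

```text
pics
top 441.7892376157541 315.04411011641514 244.85228113277915 [0.348 0.011 1.02 ] [[0.038, -0.999, 0.005], [-0.975, -0.038, -0.219], [0.219, 0.004, -0.976]]
side 448.3742693957666 324.9649408095316 236.65383062580102 [ 0.306 -0.958  0.884] [[0.972, -0.235, 0.006], [-0.144, -0.612, -0.778], [0.187, 0.755, -0.628]]
[[0.0, -0.948, -0.317, 0.08], [1.0, 0.0, -0.001, 0.001], [0.001, -0.317, 0.948, -0.143], [0.0, 0.0, 0.0, 1.0]] 339.14801427482865
0.15 [ 1.25111260e-01  9.92142538e-01 -5.83676237e-04 -1.27569278e-04] [0.13021988 0.50837163 0.23065258] 0.08517771737715064
```

View pics/top0.png

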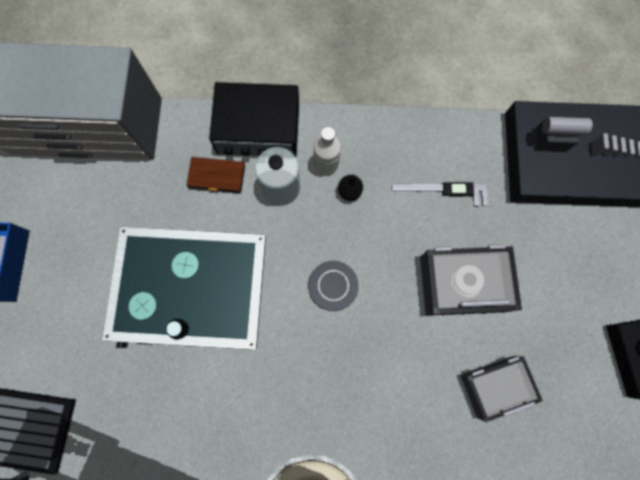

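View pics/side0.png

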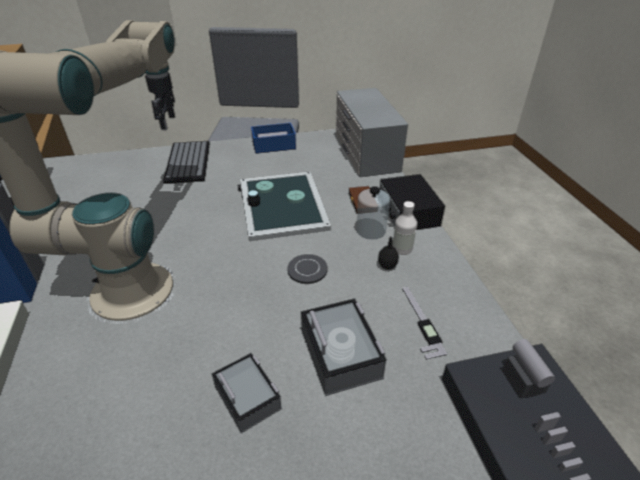

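The top view shows two glasses on the panel, at (185,265) and (142,305), with the loupe at (177,328). The plate is at (333,286). The larger box is at (470,280), with its handle on the near side at (485,303).

```bash
cat > h.py <<'E'
import numpy as np,cv2,pickle
from scipy.spatial.transform import Rotation as Rot
from workcell import env,fingers,viewer,telemetry
def ray(c,u,v):
    d=c["R"].T@np.array([(u-c["cx"])/c["fx"],(v-c["cy"])/c["fy"],1.]); return -c["R"].T@c["t"],d
def cast(c,uv,z):
    o,d=ray(c,*uv); return (o+d*(z-o[2])/d[2])
def wrist(name=None):
    p=telemetry.read_tool_pos(); q=telemetry.read_tcp_rot()
    c=viewer.read_camera("wrist"); T=np.eye(4); T[:3,:3]=Rot.from_quat(q).as_matrix(); T[:3,3]=p
    M=np.linalg.inv(T@np.array(c["tool_from_camera"])); c["R"]=M[:3,:3]; c["t"]=M[:3,3]
    if name: cv2.imwrite(f"pics/{name}.png",c["image"][:,:,::-1])
    return c
def cam(n,name=None):
    c=viewer.read_camera(n)
    if name: cv2.imwrite(f"pics/{name}.png",c["image"][:,:,::-1])
    return c
def down(yaw):
    # tool z down, tool y (closing line) along world angle yaw
    y=np.array([np.cos(yaw),np.sin(yaw),0]); z=np.array([0,0,-1.]); x=np.cross(y,z)
    return Rot.from_matrix(np.c_[x,y,z]).as_quat()
def blobs(mask,amin):
    n,l,s,ce=cv2.connectedComponentsWithStats(mask.astype(np.uint8))
    out=[]
    for i in range(1,n):
        if s[i,4]>=amin:
            cs,_=cv2.findContours((l==i).astype(np.uint8),cv2.RETR_EXTERNAL,cv2.CHAIN_APPROX_NONE)
            out.append(max(cs,key=cv2.contourArea))
    return out
def circ(c,cnt,z):
    """fit a circle to contour points cast on plane z"""
    P=np.array([cast(c,(p[0],p[1]),z)[:2] for p in cnt[:,0]])
    A=np.c_[2*P,np.ones(len(P))]; s=np.linalg.lstsq(A,(P**2).sum(1),rcond=None)[0]
    return s[:2],np.sqrt(s[2]+s[0]**2+s[1]**2)
def glasses(c,amin=200):
    hsv=cv2.cvtColor(c["image"],cv2.COLOR_RGB2HSV)
    m=cv2.inRange(hsv,(60,40,110),(100,255,255)); 
    return [circ(c,cv2.convexHull(k),.036) for k in blobs(m,amin)]
E
python3 - <<'E'
from h import *
for n in("top","side"):
    c=pickle.load(open(n+"0.pkl","rb")); im=c["image"]
    print(n,"glass",[(p.round(4),round(r,4)) for p,r in glasses(c,60)])
    if n=="top":
        g=cv2.cvtColor(im,cv2.COLOR_RGB2GRAY)
        m=np.zeros(g.shape,bool); m[250:320,300:365]=g[250:320,300:365]<95
        print("plate",[circ(c,cv2.convexHull(k),.006) for k in blobs(m,400)])
        for uv in((461,305),(508,302)): print("handle",cast(c,uv,.114))
        for uv in((431,250),(514,247),(521,309),(430,313)): print("corner",cast(c,uv,.07))
        print("sep",cast(c,(468,281),.055))
        print([im[v,u] for u,v in((185,258),(142,300),(333,268),(311,286),(290,286))])
cv2.imwrite("pics/box0.png",cv2.resize(pickle.load(open("top0.pkl","rb"))["image"][225:335,400:560,::-1],None,fx=5,fy=5,interpolation=cv2.INTER_CUBIC))
E
```

```text
top glass [(array([0.5119, 0.3069]), np.float64(0.0311)), (array([0.417 , 0.3917]), np.float64(0.0309))]
plate [(array([ 0.48127056, -0.02877184]), np.float64(0.05536339490877293))]
handle [ 0.43731388 -0.2883777   0.114     ]
handle [ 0.44716291 -0.38483332  0.114     ]
corner [ 0.55968467 -0.24094437  0.07      ]
corner [ 0.57367086 -0.42423919  0.07      ]
corner [ 0.43810172 -0.43103208  0.07      ]
corner [ 0.42208379 -0.23618124  0.07      ]
sep [ 0.496372   -0.32507545  0.055     ]
[array([136, 191, 182], dtype=uint8), array([137, 195, 187], dtype=uint8), array([ 94,  97, 103], dtype=uint8), array([87, 90, 98], dtype=uint8), array([163, 168, 171], dtype=uint8)]
side glass [(array([0.4176, 0.389 ]), np.float64(0.0309)), (array([0.5123, 0.305 ]), np.float64(0.0312))]
```

View pics/box0.png

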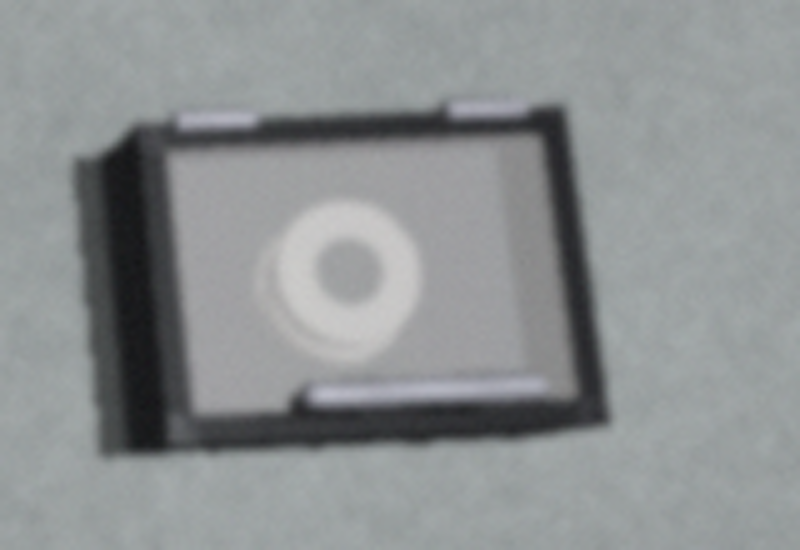

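Crop of the box: rim corners at about (513,246), (521,310), (433,315) and (428,250) in the full image. The handle bar runs from (461,304) to (509,302), and the pile is offset toward the left. The wrist camera comes next for precision, with a fingertip touch on the bench.

```bash
python3 - <<'E'
from h import *
yb=np.radians(5)
# camera on tool +x side; tool y along yaw
for nm,(x,y) in (("wplate",(.42,-.03)),("wbox",(.43,-.33))):
    env.movep([x,y,.30],down(yb+(np.pi/2)))
    c=wrist(nm); pickle.dump(c,open(nm+".pkl","wb")); print(nm,(-c["R"].T@c["t"]).round(3),telemetry.read_clock(),telemetry.read_qpos().round(2))
c=pickle.load(open("wplate.pkl","rb"));
a=cv2.imread("pics/wplate.png");b=cv2.imread("pics/wbox.png")
cv2.imwrite("pics/both.png",cv2.resize(np.hstack([a,b]),(800,300)))
E
```

```text
wplate [ 0.34  -0.036  0.443] 2.4 [-0.16 -0.25  1.55  0.    1.84 -1.82]
wbox [ 0.351 -0.335  0.444] 3.6 [-0.72  0.09  1.22  0.    1.83 -2.38]
```

View pics/both.png

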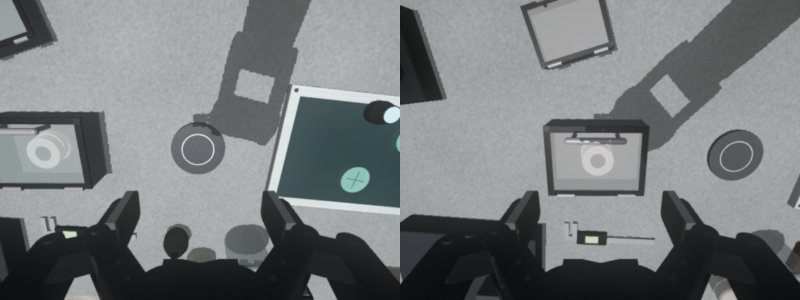

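The wrist pictures show the plate ring near (197,149) in the left half and the box in the right half, with the handle at (597,139). Next I refine these at full resolution.

```bash
python3 - <<'E'
from h import *
c=pickle.load(open("wplate.pkl","rb")); im=c["image"]; g=cv2.cvtColor(im,cv2.COLOR_RGB2GRAY)
# half-scale 800x300 => full = (u*1.6, v*1.6)
m=np.zeros(g.shape,bool); m[205:275,280:352]=g[205:275,280:352]>130
for k in blobs(m,30): print("ring?",circ(c,cv2.convexHull(k),.012),len(k))
m=np.zeros(g.shape,bool); m[190:285,265:370]=g[190:285,265:370]<115
for k in blobs(m,800): print("plate",circ(c,cv2.convexHull(k),.012))
c=pickle.load(open("wbox.pkl","rb")); im=c["image"]
cv2.imwrite("pics/wboxc.png",cv2.resize(im[180:325,215:415,::-1],None,fx=4,fy=4,interpolation=cv2.INTER_CUBIC))
E
```

```text
ring? (array([ 0.44517701, -0.07470815]), np.float64(0.007592742038137448)) 26
ring? (array([ 0.48266189, -0.029633  ]), np.float64(0.03622985637203028)) 147
ring? (array([ 0.52567548, -0.06456222]), np.float64(0.015937180831995922)) 51
ring? (array([0.52097844, 0.01155681]), np.float64(0.013535811887039697)) 42
plate (array([ 0.47327065, -0.02349488]), np.float64(0.0631966080353078))
plate (array([ 0.48273501, -0.02964856]), np.float64(0.03088358580763372))
```

View pics/wboxc.png

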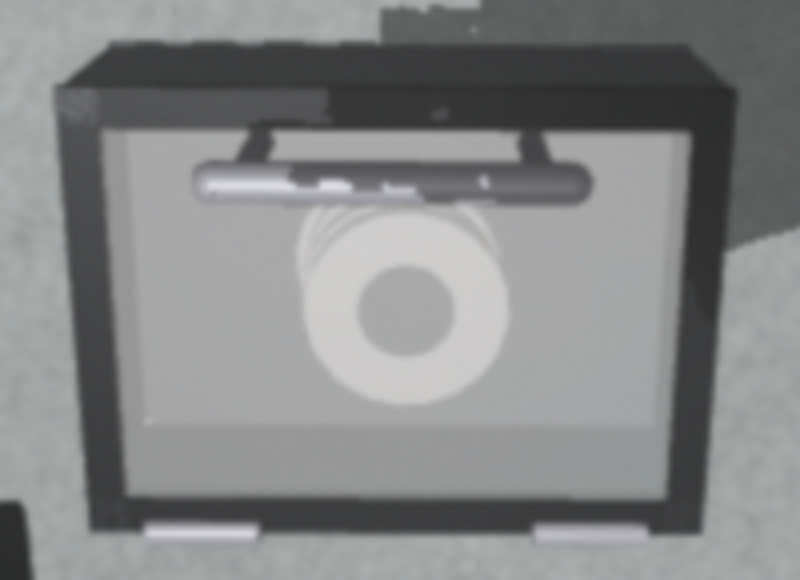

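Handle ends are at (193,183) and (592,183) in the crop, and the rim corners at (55,88), (737,90), (703,532) and (90,530).

```bash
python3 - <<'E'
from h import *
c=pickle.load(open("wbox.pkl","rb")); f=lambda u,v,z:cast(c,(215+(u+.5)/4-.5,180+(v+.5)/4-.5),z)
h1,h2=f(193,183,.114),f(592,183,.114); d=h1-h2
print("handle",(h1+h2)/2,np.linalg.norm(d),np.degrees(np.arctan2(d[1],d[0]))-0)
C=[f(*p,.07) for p in((55,88),(737,90),(703,532),(90,530))]; print(np.array(C).round(4).tolist())
for a,b in((1,0),(2,3),(0,3),(1,2)): e=C[b]-C[a]; print(np.linalg.norm(e),np.degrees(np.arctan2(e[1],e[0])))
cx=np.mean(C,0); print("box",cx); 
print("sep",f(407,310,.055))
yb=np.radians(5)
for w in (.085,.070):
    fingers.set_gripper(w,20); 
    if w==.085: env.movep([.47,-.16,.15],down(yb))
    env.movel([.47,-.16,.03],vel=.15)
    hit=env.movel([.47,-.16,-.02],vel=.02,force_limit=3); print(w,hit,telemetry.read_tool_pos(),telemetry.read_ft_force().round(2))
    env.movel([.47,-.16,.05],vel=.1)
print(telemetry.read_qpos().round(2),telemetry.read_clock())
E
```

```text
handle [ 0.44513208 -0.33529429  0.114     ] 0.10071482633467908 -84.89977367669093
[[0.4386, -0.4316, 0.07], [0.4222, -0.2415, 0.07], [0.562, -0.2294, 0.07], [0.5784, -0.4203, 0.07]]
0.19077525577068516 -85.07605206360985
0.19156610542831612 -85.08871244573656
0.14028694135978445 4.619156695728881
0.14032729297828575 4.942148604305291
box [ 0.50033705 -0.33066883  0.07      ]
sep [ 0.50202749 -0.32751502  0.055     ]
0.085 True [ 0.47000793 -0.15999284 -0.01301923] [-1.48  0.19  4.53]
0.07 True [ 0.47000107 -0.15999042 -0.00765651] [-1.29  0.5   4.9 ]
[-0.4   0.12  1.7   0.    1.32 -0.49] 12.125
```

```bash
cat >> h.py <<'E'
YB=np.radians(4.95); BOX=np.array([.5003,-.3307]); PLATE=np.array([.4825,-.0294])
HX=np.array([np.cos(YB),np.sin(YB),0])
HINGE=np.r_[BOX,.066]+.07*HX
def handle(th):
    """TCP for pinching the handle at lid angle th"""
    a=np.arctan2(.048,-.125)-th; r=np.hypot(.048,.125)
    return HINGE+r*np.cos(a)*HX+np.array([0,0,r*np.sin(a)-.018])
E
python3 - <<'E'
from h import *
q=down(YB)
fingers.set_gripper(.04,20)
p=handle(0); env.movep(p+[0,0,.07],q)
print(env.movel(p,vel=.1,force_limit=8))
fingers.set_gripper(0,40); print("w",telemetry.read_width(),telemetry.read_grasp_force(),telemetry.read_ft_force().round(1))
for th in np.linspace(.1,1.66,14):
    env.movel(handle(th),vel=.15); print(round(th,2),telemetry.read_ft_force().round(1),round(telemetry.read_width(),4))
cam("side","open")
fingers.set_gripper(.035)
env.pause(.3); env.movel(handle(1.66)+[0,0,.08],vel=.15); env.pause(.3)
cam("side","open2"); print(telemetry.read_clock())
a=cv2.imread("pics/open.png")[120:420,200:520];b=cv2.imread("pics/open2.png")[120:420,200:520]
cv2.imwrite("pics/o.png",np.hstack([a,b]))
E
```

```text
False
w 0.009329001492638477 39.15583670139313 [-14.2   2.4   8. ]
0.1 [-14.3   1.2   5.9] 0.009
0.22 [-16.8   1.5   9.1] 0.0096
0.34 [-19.5   2.7  11.5] 0.0096
0.46 [-19.3   5.4  16.1] 0.0094
0.58 [-17.5   4.9  19.2] 0.0096
0.7 [-12.1   2.5  17. ] 0.0093
0.82 [-8.2  1.2 12.8] 0.0094
0.94 [-6.4 -0.9 11.5] 0.0094
1.06 [-4.2 -1.9  8.9] 0.01
1.18 [-1.8 -2.1  7.4] 0.0093
1.3 [ 0.6 -3.7  6. ] 0.0098
1.42 [ 0.6 -3.9  5.5] 0.0094
1.54 [ 1.  -5.1  5.1] 0.0094
1.66 [ 0.6 -4.7  4.3] 0.0091
19.9667
```

View pics/o.png

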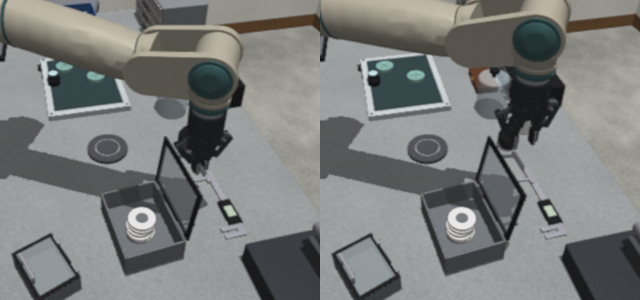

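The lid rests open at its stop. The pile is visible in the box, at (460,223) in the right half. Next I localise the top separator with the wrist camera and pick it.

```bash
cat >> h.py <<'E'
LOOK=np.array([.43,-.33,.30])
def findsep(n,name=None):
    """centre of the top separator when n are left in the box (white ring minus occlusion: Hough circle in metric patch)"""
    c=wrist(name); z=.005+.01*n
    s=4000. # px per m rectified patch on the plane z, 120 mm square about the box centre
    g=np.array([[BOX[0]+a,BOX[1]+b,z] for a,b in((-.06,-.06),(.06,-.06),(.06,.06),(-.06,.06))])
    pc=(c["R"]@g.T).T+c["t"]; uv=np.c_[pc[:,0]/pc[:,2]*c["fx"]+c["cx"],pc[:,1]/pc[:,2]*c["fy"]+c["cy"]]
    M=cv2.getPerspectiveTransform(uv.astype(np.float32),np.array([[0,0],[480,0],[480,480],[0,480]],np.float32))
    P=cv2.GaussianBlur(cv2.cvtColor(cv2.warpPerspective(c["image"],M,(480,480)),cv2.COLOR_RGB2GRAY),(5,5),1.5)
    k=cv2.HoughCircles(P,cv2.HOUGH_GRADIENT,1,20,param1=80,param2=12,minRadius=121,maxRadius=134)
    if name: cv2.imwrite(f"pics/{name}_r.png",P)
    return [(BOX+(q[:2]/s-.06),q[2]/s) for q in k[0][:4]] if k is not None else None
E
python3 - <<'E'
from h import *
fingers.set_gripper(.085,20)
env.movep(LOOK,down(YB+np.pi/2)); env.pause(.2)
print(findsep(5,"p5")); print(telemetry.read_clock())
c=cam("top")["image"]
a=cv2.imread("pics/p5.png")[170:340,210:430]; b=cv2.imread("pics/p5_r.png")
cv2.imwrite("pics/p5v.png",np.hstack([cv2.resize(a,(420,325)),cv2.resize(b,(325,325))]))
E
```

```text
[(array([ 0.502425, -0.327575]), np.float32(0.031725)), (array([ 0.492175, -0.329575]), np.float32(0.031425)), (array([ 0.486675, -0.331575]), np.float32(0.031225)), (array([ 0.498675, -0.331075]), np.float32(0.0314))]
22.325
```

View pics/p5v.png

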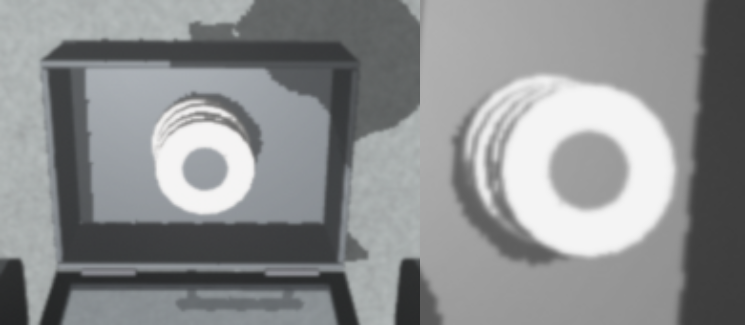

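The top ring is clearly found at (0.5024, -0.3276). I'll pick it, stepping the opening to learn how the gripper force behaves before touching any glass.

```bash
python3 - <<'E'
from h import *
p=np.array([.5024,-.3276,.041]); env.movep(np.r_[p[:2],.16],down(YB+np.pi/2))
print(env.movel(p,vel=.1,force_limit=8))
for o in (.070,.067,.065,.064,.063,.0625,.062,.061,.060,.058,.055):
    fingers.set_gripper(o,20); print(o,round(telemetry.read_width(),4),round(telemetry.read_grasp_force(),2),telemetry.read_ft_force().round(1))
    if telemetry.read_grasp_force()>15: break
env.movel(p+[0,0,.1],vel=.1); print(telemetry.read_width(),telemetry.read_grasp_force(),telemetry.read_clock(),telemetry.read_qpos().round(2))
cv2.imwrite("pics/g1.png",cam("side")["image"][150:400,200:500,::-1])
E
```

```text
False
0.07 0.0701 0.0 [ 0.9  0.7 -0.5]
0.067 0.0668 0.0 [-0.8 -0.4  0. ]
0.065 0.065 0.0 [ 0.6 -0.3  0.8]
0.064 0.064 0.17 [-0.6 -0.7  0.3]
0.063 0.0631 12.83 [-0.4 -0.2  1.8]
0.0625 0.0626 20.83 [-0.9  0.8  3.8]
0.06306711836703922 20.826233625411987 26.925 [-0.64  0.31  1.3   0.    1.54 -2.3 ]
```

View pics/g1.png

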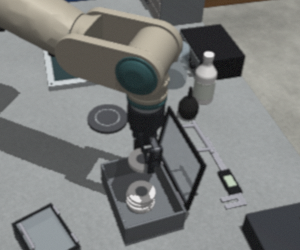

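Force rises about 13–16 N per mm, so glass can be gripped by stepping the opening. The picture shows one separator held over the box. Now I place it.

```bash
cat >> h.py <<'E'
def place(z,yaw,grip_h,target=PLATE):
    """set the held disc down: z = height of support (world), grip_h = disc underside minus TCP height"""
    t=np.r_[target,z-grip_h]; u=telemetry.read_tool_pos(); 
    env.movel([u[0],u[1],.21],vel=.25)
    env.movep(np.r_[target,.21],down(yaw)); env.movel(t+[0,0,.012],vel=.15)
    hit=env.movel(t-[0,0,.003],vel=.015,force_limit=2.5); e=telemetry.read_tool_pos()
    print("place hit",hit,"underside err mm",round((e[2]-t[2])*1e3,2),telemetry.read_ft_force().round(1))
    for o in (.064,.066,.070,.076,.084): fingers.set_gripper(max(o,telemetry.read_width()),20)
    env.movel(np.r_[target,.21],vel=.2)
E
python3 - <<'E'
from h import *
place(.012,YB+np.pi/2,.0045)
env.movep([.42,-.03,.30],down(YB+np.pi/2)); env.pause(.2)
c=wrist("pl1"); g=cv2.cvtColor(c["image"],cv2.COLOR_RGB2GRAY)
m=np.zeros(g.shape,bool); m[200:290,270:362]=g[200:290,270:362]>190
for k in blobs(m,100): print("sep",circ(c,cv2.convexHull(k),.022))
t=cam("top"); print("glass",glasses(t,60),telemetry.read_clock(),telemetry.read_qpos().round(2))
cv2.imwrite("pics/pl1c.png",cv2.resize(c["image"][180:300,250:400,::-1],None,fx=3,fy=3))
E
```

```text
place hit True underside err mm 0.84 [-0.   0.7  4.4]
sep (array([ 0.47943363, -0.02970678]), np.float64(0.03403002304862608))
glass [(array([0.51189914, 0.30688969]), np.float64(0.03147118751123944)), (array([0.41710298, 0.39174215]), np.float64(0.031054906753648786))] 33.7917 [-0.16 -0.25  1.55  0.    1.84 -1.82]
```

View pics/pl1c.png

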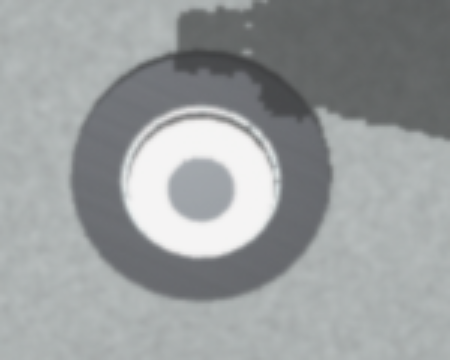

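The separator sits concentric with the ring. Now the first glass: a wrist look, then a light grip.

```bash
cat >> h.py <<'E'
YG=YB+np.pi/2
def pickglass(xy):
    env.movep(np.r_[xy,.16],down(YG)); fingers.set_gripper(.085,20)
    print("down hit",env.movel(np.r_[xy,.020],vel=.1,force_limit=5))
    for o in list(np.arange(.070,.0615,-.002))+list(np.arange(.0610,.0575,-.00025)):
        fingers.set_gripper(o,20); f=telemetry.read_grasp_force()
        if f>7: break
    print("grip",o,telemetry.read_width(),f)
    env.movel(np.r_[xy,.05],vel=.06); env.movel(np.r_[xy,.21],vel=.2)
    print("lifted",telemetry.read_width(),telemetry.read_grasp_force())
E
python3 - <<'E'
from h import *
u=telemetry.read_tool_pos()
env.movep([.44,.34,.30],down(YG)); env.pause(.2)
c=wrist("gl"); G=glasses(c,200); print(G)
xy=min((p for p,r in G if .027<r<.034),key=lambda p:np.hypot(*(p-[.512,.306])))
assert np.hypot(*(xy-[.512,.306]))<.008
pickglass(xy); print(telemetry.read_clock())
E
```

```text
[(array([0.45285283, 0.24746639]), np.float64(0.10814842455058044)), (array([0.3693959 , 0.30816033]), np.float64(0.014601132524998098)), (array([0.39640008, 0.3848968 ]), np.float64(0.04855671490241603))]Traceback (most recent call last):
  File "<stdin>", line 5, in <module>
ValueError: min() iterable argument is empty
```

```bash
python3 - <<'E'
import cv2,numpy as np
im=cv2.imread("pics/gl.png"); h=cv2.cvtColor(im,cv2.COLOR_BGR2HSV)
for v in (130,150,165):
    m=cv2.inRange(h,(60,40,v),(100,255,255)); n,l,s,c=cv2.connectedComponentsWithStats(m); print(v,[(a.tolist(),b.round().tolist()) for a,b in zip(s[1:],c[1:]) if a[4]>150])
E
```

```text
130 [([210, 113, 105, 77, 4477], [259.0, 150.0]), ([286, 120, 25, 28, 492], [299.0, 133.0]), ([342, 156, 50, 50, 1995], [367.0, 180.0]), ([268, 228, 47, 44, 1660], [291.0, 250.0])]
150 [([286, 121, 25, 26, 454], [299.0, 133.0]), ([342, 156, 50, 50, 1929], [367.0, 181.0]), ([268, 228, 47, 44, 1620], [291.0, 250.0])]
165 [([342, 156, 50, 50, 1864], [367.0, 181.0]), ([269, 228, 46, 44, 1572], [291.0, 249.0])]
```

View pics/gl.png

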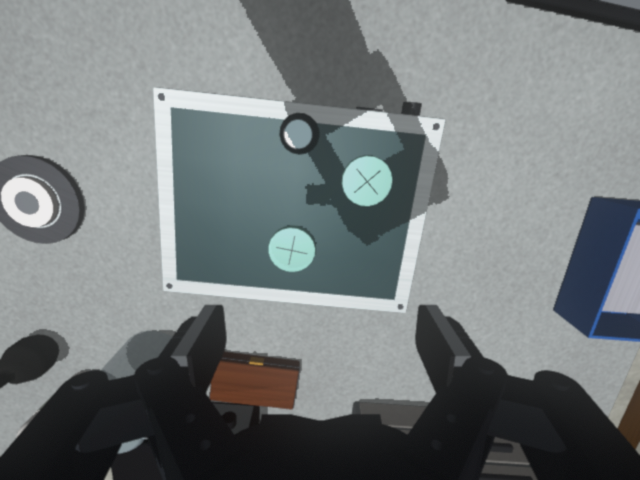

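The wrist view shows two glasses at (291,250) and (367,181), with the loupe at (299,133). A value threshold of 150 isolates them.

```bash
sed -i 's/def glasses(c,amin=200):/def glasses(c,amin=200,v=110):/; s/(60,40,110)/(60,40,v)/' h.py; python3 - <<'E'
from h import *
c=wrist(); G=glasses(c,800,155); print(G)
xy=min((p for p,r in G if .027<r<.034),key=lambda p:np.hypot(*(p-[.512,.306])))
assert np.hypot(*(xy-[.512,.306]))<.008
pickglass(xy); print(telemetry.read_clock())
E
```

```text
[(array([0.41706252, 0.392653  ]), np.float64(0.029473096876649126)), (array([0.51234696, 0.30780033]), np.float64(0.029668838835068136))]
down hit False
grip 0.05925 0.05907238604452602 10.337982773780823
lifted 0.05928576072358076 10.37211388349533
42.425
```

```bash
cat >> h.py <<'E'
def checkstack(z,kind,name=None):
    env.movep([.42,-.03,.30],down(YG)); env.pause(.2); c=wrist(name); im=c["image"]
    m=np.zeros(im.shape[:2],np.uint8)
    if kind=="glass": k=cv2.inRange(cv2.cvtColor(im,cv2.COLOR_RGB2HSV),(60,40,155),(100,255,255))
    else: k=cv2.inRange(im,(200,200,200),(255,255,255))
    m[170:300,250:380]=k[170:300,250:380]
    for b in blobs(m,400): print("top",kind,circ(c,cv2.convexHull(b),z))
E
python3 - <<'E'
from h import *
place(.022,YG,.002)
checkstack(.036,"glass","st2")
env.movep(LOOK,down(YG)); env.pause(.2); print("sep",findsep(4,"p4")); print(telemetry.read_clock())
a=cv2.imread("pics/st2.png")[180:310,240:400]; b=cv2.imread("pics/p4_r.png")
cv2.imwrite("pics/v4.png",np.hstack([cv2.resize(a,(400,325)),cv2.resize(b,(325,325))]))
E
```

```text
place hit True underside err mm 0.14 [-1.3  0.7  5. ]
top glass (array([ 0.48219215, -0.02927941]), np.float64(0.02989659912701612))
sep [(array([ 0.501175, -0.329575]), np.float32(0.031875)), (array([ 0.491175, -0.330825]), np.float32(0.0328)), (array([ 0.496175, -0.328575]), np.float32(0.0328))]
50.45
```

View pics/v4.png

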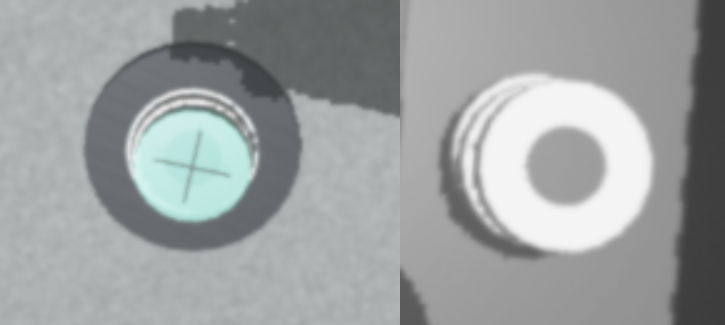

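The glass is on the stack, centred within 1 mm, and the next separator is at (0.5012, -0.3296). Repeat: separator, glass, separator.

```bash
cat >> h.py <<'E'
def picksep(xy,n):
    """take the top of n separators"""
    z=.041-.01*(5-n); env.movep(np.r_[xy,.16],down(YG)); fingers.set_gripper(.085,20)
    print("down hit",env.movel(np.r_[xy,z],vel=.1,force_limit=8))
    for o in (.070,.066,.0645,.064,.0635,.063,.0625,.062,.0615):
        fingers.set_gripper(o,20); f=telemetry.read_grasp_force()
        if f>15: break
    env.movel(np.r_[xy,.16],vel=.12); print("sep grip",telemetry.read_width(),telemetry.read_grasp_force())
E
python3 - <<'E'
from h import *
picksep(np.array([.5012,-.3296]),4)
place(.036,YG,.004)
checkstack(.046,"sep","st3")
env.movep([.44,.34,.30],down(YG)); env.pause(.2); c=wrist("gl2"); G=glasses(c,800,155); print(G,telemetry.read_clock())
a=cv2.imread("pics/st3.png")[180:310,240:400]; b=cv2.imread("pics/gl2.png")
cv2.imwrite("pics/v5.png",np.hstack([cv2.resize(a,(400,325)),cv2.resize(b,(400,325))]))
E
```

```text
down hit False
sep grip 0.06265749869519328 20.843557119369507
place hit True underside err mm 0.27 [-0.6 -0.3  5.4]
top sep (array([ 0.47667744, -0.03023673]), np.float64(0.035016204556376274))
[(array([0.41707978, 0.39264863]), np.float64(0.029462609141816445))] 63.6917
```

View pics/v5.png

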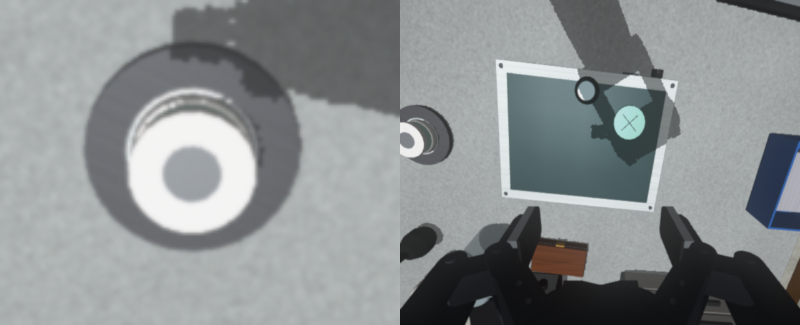

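```bash
python3 - <<'E'
from h import *
c=wrist(); G=[p for p,r in glasses(c,800,155) if .027<r<.034]; assert len(G)==1; print(G)
pickglass(G[0])
place(.046,YG,.002)
checkstack(.060,"glass","st4")
env.movep(LOOK,down(YG)); env.pause(.2); print("sep",findsep(3,"p3")); print(telemetry.read_clock())
a=cv2.imread("pics/st4.png")[180:310,240:400]; b=cv2.imread("pics/p3_r.png")
cv2.imwrite("pics/v6.png",np.hstack([cv2.resize(a,(400,325)),cv2.resize(b,(325,325))]))
E
```

```text
[array([0.41705894, 0.39262077])]
down hit False
grip 0.05925 0.059590384667345314 10.33514991402626
lifted 0.059698031540241336 10.364401191473007
place hit True underside err mm 0.15 [-1.  -0.2  4.2]
top glass (array([ 0.48250489, -0.029372  ]), np.float64(0.02985037970735508))
sep [(array([ 0.497925, -0.329575]), np.float32(0.031799998)), (array([ 0.493925, -0.333075]), np.float32(0.0314))]
78.7167
```

View pics/v6.png

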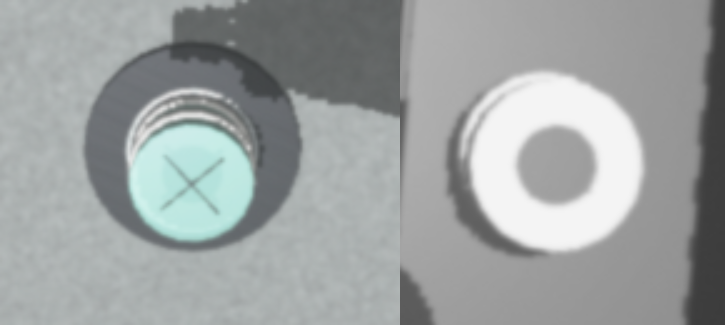

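Second glass centred. Next: the top separator from (0.4979, -0.3296), then shut the lid.

```bash
python3 - <<'E'
from h import *
picksep(np.array([.4979,-.3296]),3)
place(.060,YG,.004)
checkstack(.070,"sep","st5")
env.movep(LOOK,down(YG)); env.pause(.1); print("left",findsep(2))
q=down(YB); fingers.set_gripper(.03,20)
env.movep(handle(1.75)+[0,0,.08],q); print(env.movel(handle(1.75),vel=.08,force_limit=8))
fingers.set_gripper(0,40); print("w",telemetry.read_width(),telemetry.read_ft_force().round(1))
for th in np.linspace(1.65,0,14):
    env.movel(handle(th),vel=.15); print(round(th,2),telemetry.read_ft_force().round(1))
fingers.set_gripper(.04); env.pause(.2); env.movel(handle(0)+[0,0,.12],vel=.15)
env.movep([.42,-.15,.33],down(YG)); env.pause(.5)
cam("side","end"); cam("top","endt"); print(telemetry.read_clock())
a=cv2.imread("pics/end.png")[140:420,180:480];b=cv2.imread("pics/endt.png")[90:370,100:540]
cv2.imwrite("pics/e.png",np.hstack([a,b]))
E
```

```text
down hit False
sep grip 0.06296913642971241 20.81349402666092
place hit True underside err mm 0.31 [-0.8  0.1  4.3]
top sep (array([ 0.48058138, -0.03119367]), np.float64(0.03298780946464451))
left [(array([ 0.496925, -0.333325]), np.float32(0.031925))]
False
w 0.009127775604802263 [-12.9   2.1   4.8]
1.65 [-0.6 -1.5 -1.2]
1.52 [ 1.8 -1.1  1.4]
1.4 [2.4 0.4 5.7]
1.27 [3.3 1.4 6.6]
1.14 [0.2 1.  6.6]
1.02 [-0.3  0.8  6.2]
0.89 [0.2 0.6 4.7]
0.76 [-3.2  1.8  5.4]
0.63 [-4.4 -0.3  4.5]
0.51 [-2.2  1.9  3.7]
0.38 [-0.8  0.5  1.3]
0.25 [-2.7  1.3  1.3]
0.13 [-2.9  2.7  1. ]
0.0 [-6.   3.6  1.3]
102.1667
```

View pics/e.png

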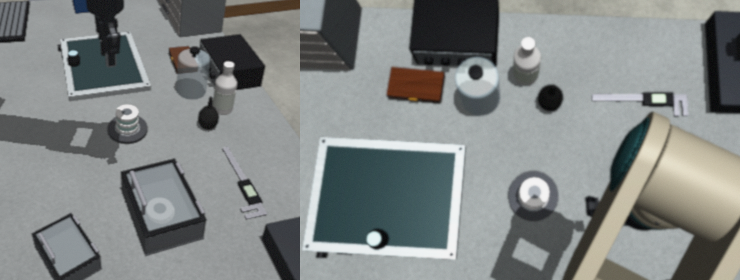

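The end pictures show the lid shut with two spares inside, the panel clear of glass, the stack intact on the plate at (127,120) in the left half, and the bystanders in place.

```bash
python3 -c "
from h import *
print(env.finish_job())"
```

```text
the job is handed in; nothing more can be done
None
```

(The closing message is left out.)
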